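Shut and latch the sample box

ROBOT

A 6-joint arm with a two-finger parallel gripper is mounted at the origin on a cart in front of the work surface, level with it; the furniture and walls round the work are solid. World frame = base frame: x ahead of the robot, y to its left, z up, the work surface at z = 0. Lengths are in mm, angles in rad, forces in N, time in s.
With the tool pointing down it reaches from about 275 to 725 mm from the base axis. Payload 15.9 kg.
Tool frame: the origin (TCP) lies on the mounting face of the last link; the fingertips stand 173 mm ahead of it and the grasp point (between the pads) lies 155 mm ahead of it (r.grip_point_offset is the distance from the TCP to the grasp point, in mm); z points along the fingers, y is the line along which they close (so a half turn about z gives the same grasp; the last joint's range is limited). The gripper opens to 85 mm and grips with 20 to 120 N. Pads are 22 mm wide; open, the fingers measure 114 mm over their backs; the gripper's body (76 mm by 85 mm) begins 54 mm behind the grasp point. The pads swing forward as they close: fully open they stand 13 mm farther back than shut.
Start: joints at [1.209, 0.213, -0.034, 1.323, 0, 1.571], TCP at [176.972, 467.618, 404.706] pointing down, gripper open.
Joint ranges: [-2.98, 2.98], [-0.74, 1.72], [-1.14, 1.35], [-2.1, 2.04], [-1.57, 1.44], [-3.14, 3.14]. Speed limits (rad/s): [1.89, 1.89, 2.39, 2.57, 3.14, 3.14].

INTERFACE

Orientations are given as a rotation vector (axis times angle).
In Python, from rig import r, grab_frame, camera_info, job gives the robot as it stands.
- The arm moves only by the tool move_arm, never from a script. Its argument "deltas" is text: rows parted by semicolons, each of 5 numbers parted by spaces: the shift along the world's x, y, z in m, then the turn about the world's z in rad, then the opening, from -1 (shut) to 1 (fully open), so that 0 is half open. In form: x y z spin fingers; .... A call has 1 to 20 rows; each row is the pose to reach, as a shift and turn from the pose commanded when the call began; what a row does not reach only later rows make up. A row lasts 1/8 s, in which the tool goes at most 62.5 mm and 10.7 degrees, less where a joint would pass 70% of its speed; a pose out of reach is approached as far as the arm can. A call with a gripper value outside its range is refused whole. The fingers move at their own pace and stop on an object; "squeeze" is the grip in N (left out, the last holds). Time passes only in rows, so rows that repeat a pose let the fingers close. It gives the time, the measured TCP pose, the force and the opening at its end, in the units of the state.
- r.sense(): the state, without advancing time (a new reading comes with each control period).
- grab_frame(name): name is "side" or "top" or "wrist"; returns the picture (384x512x3 uint8, red, green, blue); there is no depth.
- camera_info(name): a dict with "camera_matrix" (3x3 intrinsics, pixels), "k1" (the pictures are not rectified: a ray, as slopes to the right and down, at radius r is drawn at 1 + k1 r^2 times it, then the intrinsics apply), "R" (3x3) and "t" (3): a world point X has camera coordinates R X + t. Camera axes: x right, y down, z forward; pixel columns grow to the right and rows downward; lengths in mm; the calibration is good to about 2 mm. A picture is of the moment at which its call begins: read the wrist's pose just before it. camera_info takes no time and is no camera call; for the wrist camera it gives the pose at the moment of the call.
- job.hand_in(): hands the job in, once; it reports no verdict.
The state is a dict: "time": time; "joint_pos": joint angles; "joint_vel": joint speeds; "tau": joint torques, N m; "tcp_pos": TCP position; "ee_rot": TCP orientation; "force": force on the tool from outside, world axes, zero at the start; "wrist_torque": the same for the moment, N m; "opening": finger opening in mm.
Only numpy, scipy, OpenCV 4.12 (cv2) and the standard library are available. Lean on these libraries where they do the work, as an engineer would, in place of code of your own. Each camera call takes 0.05 s, during which the arm holds its last target. There are 200 camera calls.

TASK

The sample box on the bench was left open. With the fingertips, gently push its sliding lid fully shut by the yellow tab, and only then push the red catch round across the end of the lid until it stops, so that the lid is locked. Do not grip the tab or the catch, and leave the glassware and crucibles around and inside the box as they stand.

Things in the scene. Friction and masses are not known exactly. Their poses are not given: they have to be found in the camera images.
- sample_box: White rigid plastic box fixed to the bench, 148 (x) x 180 (y) x 81 mm, open on top. Origin: centre of its underside on the bench. Its y axis points along the lid's slide, towards the mouth end out of which the lid is drawn (roughly the robot's left); z is up, its x axis points roughly away from the robot. A grey ledge (top at z = 66 mm) sticks out 31 mm from the mouth end below the lid and carries the catch.
- lid (a joint): Slide of the blue lid with a clear window (130 x 173 x 6 mm, its underside 70 mm above the bench). Value in m: 0 = fully shut against its stop, grows as the lid is drawn out along the box's +y; 0.055 to 0.10 at the start. It stays where it is left; about 2 to 3 N moves it.
- lid_tab (a point): Centre of the outer face (facing the box's +y) of the yellow tab at the lid's outer end, 89 mm above the bench. The tab is 70 mm wide (box's x), 14 mm thick (towards -y), its top 102 mm above the bench; nothing is outside this face. It is soft rubber: gives 0.7 mm per N (14 mm at most) and springs back. With the lid shut the point lies at x = 0, y = 90 mm in the box's frame.
- catch (a joint): Turning of the red catch about an upright pin. Value in rad: 0 = locked against its stop, the arm lying along the box's +x across the lid's end, 8 mm beyond the lid; grows as it opens anticlockwise seen from above (1.57 = the arm points along the box's +y); 1.5 to 1.9 at the start. It stays where it is left; about 1 to 2 N at its outer half moves it.
- catch_pivot (a point): Point on the axis of the catch's pin, at mid-height of the catch (83 mm above the bench), at x = -90, y = 104 mm in the box's frame. The pin's steel head rises to 104 mm.
- catch_tip (a point): Centre of the rounded end of the catch's red arm, 64 mm from the pivot, 83 mm above the bench. The arm is an upright bar 12 mm thick (16 at the end), from 69 to 97 mm above the bench. It is springy: gives 0.01 rad per N pushed 45 mm from the pivot (0.3 at most) and springs back. Push it on the side away from the lid (its left side, seen from pivot to tip).
- crucible_a: White porcelain crucible without lid, 42 mm wide, 33 mm tall, loose on the box's floor. Origin at the centre of its foot.
- crucible_b: White porcelain crucible with lid, 45 mm wide, 43 mm tall, loose on the box's floor. Origin at the centre of its foot.
- weigh_short: Short clear glass weighing bottle, 37 mm wide, 51 mm tall, loose on the box's floor. Origin at the centre of its foot.
- dropper: Light-brown dropper bottle with a red rubber teat, 38 mm wide, 109 mm tall, loose on the bench on the robot's side of the box. Origin at the centre of its foot.
- flask: Small stoppered conical glass flask, 54 mm wide, 103 mm tall, loose on the bench on the robot's side of the box. Origin at the centre of its foot.
- weigh_tall: Tall clear glass weighing bottle, 37 mm wide, 71 mm tall, loose on the bench on the far side of the box. Origin at the centre of its foot.
Not all that is in view belongs to the job. Leave any blue or purple look-alike of the weigh_tall alone.

How it is judged:
By the outcome, as a careful person would: the job done as asked, in the order asked, and still so for the second after the job is handed in, with the robot touching nothing.
It also fails if it takes over 48 s, if anything falls off the work surface, if the arm or the gripper's body presses on something with over 40 N, if the wrist force passes 120 N, or if a joint passes its speed limit or range.

## Working session

There is one attempt and no reset: what is moved stays moved. The work goes in short steps, Python scripts to look and compute and a tool call to move; the robot and the scene stay as the last step left them, time stands still between calls to the robot, and variables do not carry over. Pictures are saved under pics/ and viewed, on a budget of 10 in all, crops included, one or two more only if the job needs it, and the job is handed in when it is done.

Besides the shell and the picture viewer there is one more tool, called after ">>>" by a JSON object that holds its "fn" and its "kwargs", one argument or row to a line. move_arm: Moves the arm, as the interface text tells. Its arguments: {"type":"object","properties":{"deltas":{"type":"string"},"squeeze":{"type":"number"}},"required":["deltas"]}

```bash
mkdir -p pics; cat > h.py <<'E'
import numpy as np, cv2
from rig import r, grab_frame, camera_info, job
def save(n,f): 
    im=grab_frame(n); cv2.imwrite(f'pics/{f}.png',im[:,:,::-1]); return im
def proj(ci,X):
    c=np.atleast_2d(X)@np.array(ci['R']).T+np.array(ci['t']); s=c[:,:2]/c[:,2:]
    s=s*(1+ci['k1']*(s**2).sum(1,keepdims=True)); K=np.array(ci['camera_matrix'])
    return s@K[:2,:2].T+K[:2,2]
def atz(ci,uv,z):
    K=np.array(ci['camera_matrix']); d=np.linalg.solve(K[:2,:2],np.array(uv,float)-K[:2,2]); s=d.copy()
    for _ in range(20): s=d/(1+ci['k1']*(s@s))
    R=np.array(ci['R']); o=-R.T@np.array(ci['t']); v=R.T@np.array([*s,1]); return o+v*(z-o[2])/v[2]
E
python3 - <<'E'
from h import *
a=save('top','top0');b=save('side','side0')
s=r.sense();print(s['time'],s['tcp_pos'],s['ee_rot'],s['opening'])
for n in('top','side'):
    c=camera_info(n);print(n,-np.array(c['R']).T@np.array(c['t']))
E
```

```text
0.1 [176.93287981 467.49908632 404.30050339] [-5.65209224e-01 -3.09014386e+00  1.48545857e-03] 85.59884115503222
top [528.62775794 -35.21668388 977.85928408]
side [ 155.69922877 -676.37350601  414.60967582]
```

View pics/top0.png

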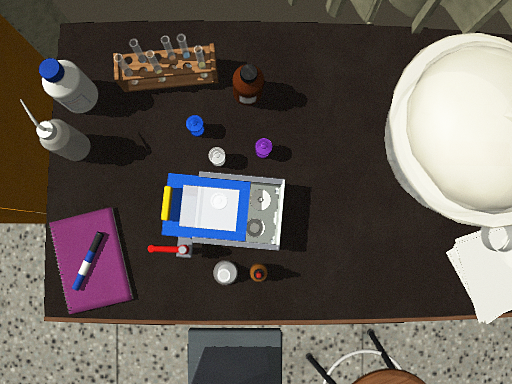

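View pics/side0.png

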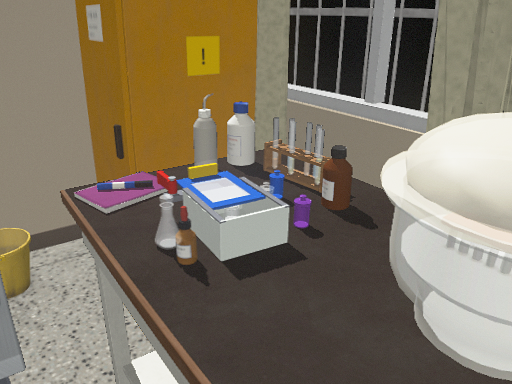

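The top view shows the box at about (225,210), the yellow tab at (167,203), and the red catch with its pin at (183,250) and tip at (151,248). The flask is at (225,272), the dropper at (258,272) and weigh_tall at (217,156).

Possible look-alikes:
- **Tab:** the only yellow thing on the bench is the one at (167,203). The sign and bucket are off the bench.
- **Catch:** the red bar at (165,249), against the dropper's red teat at (258,272). I choose the bar.

I'll check that choice in one close crop.

```bash
python3 - <<'E'
from h import *
im=cv2.imread('pics/top0.png')[160:290,135:295]
cv2.imwrite('pics/crop0.png',cv2.resize(im,None,fx=4.5,fy=4.5,interpolation=cv2.INTER_CUBIC))
E
```

```text
(no output)
```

View pics/crop0.png

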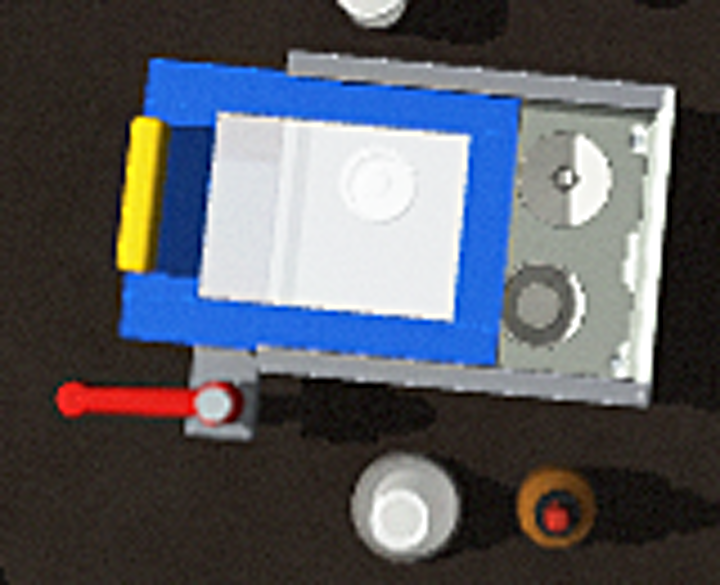

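```bash
python3 - <<'E'
from h import *
from scipy.optimize import least_squares
ci=camera_info('top')
px=lambda L:(np.array(L,float)+.5)/4.5-.5+[135,160]
box=px([(670,88),(645,403),(290,52),(258,372)]);bX=[(74,-90,81),(-74,-90,81),(74,90,81),(-74,90,81)]
lid=px([(150,58),(520,98),(498,365),(122,337)]);lX=[(65,90,76),(65,-83,76),(-65,-83,76),(-65,90,76)]
tab=px([(134,117),(166,120),(152,270),(118,268)]);tX=[(35,90,102),(35,76,102),(-35,76,102),(-35,90,102)]
cat=px([(213,403),(72,398)])
def model(p):
    x,y,th,q,c=p; R=np.array([[np.cos(th),-np.sin(th),0],[np.sin(th),np.cos(th),0],[0,0,1]])
    X=np.array(bX+lX+tX+[(-90,104,104),(-90+64*np.cos(c),104+64*np.sin(c),97)],float); X[4:12,1]+=q
    return proj(ci,X@R.T+[x,y,0])
obs=np.vstack([box,lid,tab,cat])
f=least_squares(lambda p:(model(p)-obs).ravel(),[500,20,0,70,1.6],x_scale=[100,100,.1,50,1],loss='soft_l1')
print(f.x.round(3));print((model(f.x)-obs).round(1).tolist())
x,y,th,q,c=f.x;R=np.array([[np.cos(th),-np.sin(th)],[np.sin(th),np.cos(th)]])
W=lambda a,b:(R@[a,b]+[x,y]).round(1)
print('tab',W(0,90+q),'shut',W(0,90),'piv',W(-90,104),'tip',W(-90+64*np.cos(c),104+64*np.sin(c)),'locktip',W(-26,104))
for n,u,z in(('flask',(400,515),103),('dropper',(557,517),109),('tall',(370,0),71)):print(n,atz(ci,px([u])[0],z).round(0))
from scipy.spatial.transform import Rotation as Ro
print(Ro.from_rotvec(r.sense()['ee_rot']).as_matrix().round(3))
E
```

```text
[ 5.8208e+02 -2.3978e+01 -8.5000e-02  6.2555e+01  1.6230e+00]
[[1.2, -0.8], [0.8, 0.6], [-0.8, -0.7], [-0.9, -0.3], [0.3, -0.1], [0.7, -1.5], [-0.0, 1.7], [-0.1, 0.2], [0.1, -0.4], [-0.2, -0.5], [-0.7, 0.8], [-0.1, 0.6], [-0.1, 0.3], [0.1, 0.0]]
tab [595. 128.] shut [589.7  65.7] piv [501.2  87.3] tip [503.3 151.3] locktip [565.   81.9]
flask [453.   4. 103.]
dropper [453. -65. 109.]
tall [688.  22.  71.]
[[-0.935  0.354 -0.   ]
 [ 0.354  0.935 -0.001]
 [ 0.    -0.001 -1.   ]]
```

The crop confirms the tab and the catch. The fit gives lid 62 mm, catch 1.62 rad and box yaw -0.085, with residuals of about 1 px (about 2 mm). These all fall in the stated ranges. I'll approach high, outside the tab, with the fingers shut.

>>> {"fn": "move_arm", "kwargs": {
  "deltas": "0.06 -0.04 0 -0.18 -1; 0.11 -0.077 0 -0.36 -1; 0.16 -0.112 0 -0.54 -1; 0.21 -0.147 0 -0.72 -1; 0.26 -0.182 0 -0.9 -1; 0.31 -0.217 0 -1.08 -1; 0.36 -0.252 0 -1.2 -1; 0.41 -0.287 0 -1.295 -1; 0.422 -0.29 0 -1.295 -1; 0.422 -0.29 0 -1.295 -1; 0.422 -0.29 0 -1.295 -1; 0.422 -0.29 0 -1.295 -1"
}}

```text
time: 1.6
tcp_pos: [598.2, 178.3, 405.1]
ee_rot: [2.314, 2.125, 0.0]
force: [-0.1, -0.2, -0.3]
opening: -0.3
```

```bash
python3 - <<'E'
from h import *
ci=camera_info('wrist');save('wrist','w1')
x,y,th=582.08,-23.98,-.085;R=np.array([[np.cos(th),-np.sin(th)],[np.sin(th),np.cos(th)]])
W=lambda a,b,z:[*(R@[a,b]+[x,y]),z]
print(proj(ci,[W(0,152.5,102),W(-90,104,104),W(-90-3.3,168,97),W(74,90,81)]).round(0).tolist())
s=r.sense();print(s['time'],s['tcp_pos'].round(1) if hasattr(s['tcp_pos'],'round') else s['tcp_pos'],s['force'],s['opening'],s['joint_pos'])
E
```

```text
[[252.0, 231.0], [173.0, 270.0], [167.0, 215.0], [312.0, 270.0]]
1.65 [598.3 178.2 405.1] [0.32279745 0.20417303 0.36516905] -0.12153524465881442 [2.89547157e-01 4.83286317e-01 3.49110653e-01 1.43628504e+00
 1.62307361e-05 1.94516483e+00]
```

View pics/w1.png

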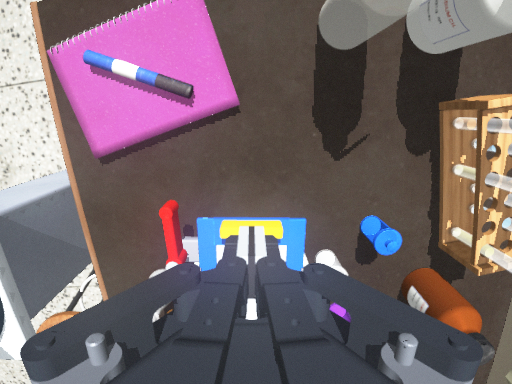

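The wrist view shows the tab's outer top edge at about (250,221) and the catch tip at about (170,207). Both are about 10 px above the prediction. I'll cross-check with the side view and the fingertip projection.

```bash
python3 - <<'E'
from h import *
x,y,th=582.08,-23.98,-.085;R=np.array([[np.cos(th),-np.sin(th)],[np.sin(th),np.cos(th)]])
W=lambda a,b,z:[*(R@[a,b]+[x,y]),z]
ci=camera_info('side')
P=[W(35,152.5,102),W(-35,152.5,102),W(-35,138.5,102),W(35,138.5,102),W(-90,104,104),W(-93.3,168,97),W(74,-90,81),W(-74,-90,81),W(-74,-90,0),W(65,-20.5,76),W(-65,-20.5,76)]
uv=proj(ci,P);print(uv.round(1).tolist())
im=cv2.imread('pics/side0.png')[145:255,145:295];im=cv2.resize(im,None,fx=5,fy=5,interpolation=cv2.INTER_CUBIC)
for p in uv: cv2.circle(im,tuple(int(v) for v in (p+.5-[145,145])*5),3,(0,255,0),-1)
cv2.imwrite('pics/side_o.png',im)
w=camera_info('wrist');R_=np.array(w['R']);print('cam',-R_.T@np.array(w['t']),R_[2])
print('tips',proj(w,[[598.3,178.2,232]]))
for u,z in(((250,221),102),((170,207),97)):print(atz(w,u,z).round(1))
E
```

```text
[[215.7, 161.7], [187.5, 166.5], [190.0, 168.3], [218.4, 163.4], [172.0, 176.5], [160.4, 170.8], [290.2, 204.6], [221.0, 221.5], [221.7, 261.0], [266.7, 195.4], [208.8, 208.4]]
cam [604.06377466 248.72261693 373.27152934] [-0.02251014 -0.27433146 -0.9613717 ]
tips [[251.36092154 242.91535139]]
[593.7 139.3 102. ]
[508.7 160.7  97. ]
```

View pics/side_o.png

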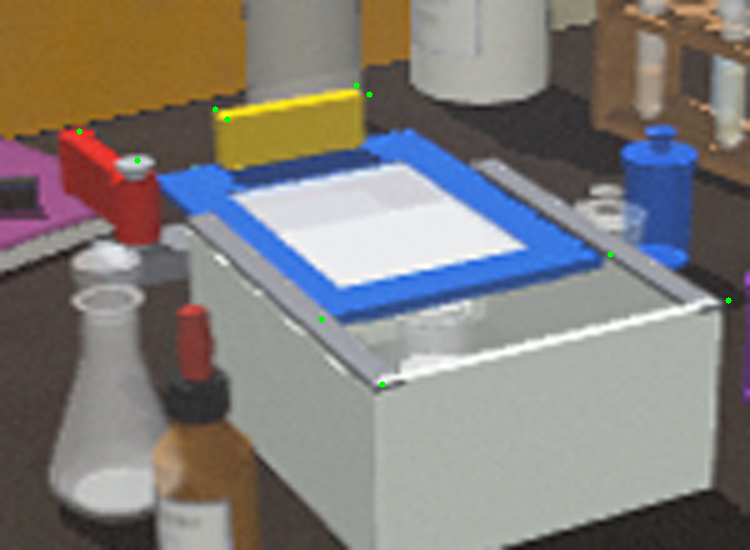

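The side view agrees in x, but it can't resolve y well. The wrist view puts the tab about 11 mm further out than the top view, so I'll settle y by contact. I'll descend clear of the tab and creep in.

>>> {"fn": "move_arm", "kwargs": {
  "deltas": "0 0 -0.05 0 -1; 0 0 -0.1 0 -1; 0 0 -0.14 0 -1; 0 0 -0.147 0 -1; 0 0 -0.147 0 -1; -0.001 -0.008 -0.147 0 -1; -0.0015 -0.016 -0.147 0 -1; -0.002 -0.02 -0.147 0 -1; -0.002 -0.024 -0.147 0 -1; -0.002 -0.024 -0.147 0 -1"
}}

```text
time: 2.9
tcp_pos: [597.0, 153.3, 257.8]
ee_rot: [2.315, 2.123, 0.0]
force: [-0.3, 1.0, 0.6]
opening: 0.3
```

```bash
python3 - <<'E'
from h import *
s=r.sense();print(s['tcp_pos'],s['force'])
save('wrist','w2')
E
```

```text
[597.00152839 153.31747075 257.78020021] [-0.29679648  0.99120844  0.59473479]
```

View pics/w2.png

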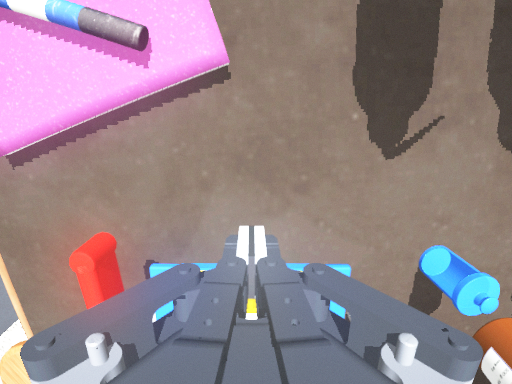

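The fingertips are down in front of the tab at about (252,232), centred on the lid edge (150–350), with the catch well clear at (95,260). The 1 N reading may be the start of contact, so I'll go on slowly.

>>> {"fn": "move_arm", "kwargs": {
  "deltas": "0 -0.002 0 0 -1; 0 -0.004 0 0 -1; -0.001 -0.006 0 0 -1; -0.001 -0.006 0 0 -1"
}}

```text
time: 3.45
tcp_pos: [595.9, 147.5, 257.7]
ee_rot: [-2.315, -2.124, 0.0]
force: [-0.2, -0.2, 1.2]
opening: -0.1
```

>>> {"fn": "move_arm", "kwargs": {
  "deltas": "0 -0.002 0 0 -1; 0 -0.004 0 0 -1; 0 -0.006 0 0 -1; 0 -0.006 0 0 -1"
}}

```text
time: 3.95
tcp_pos: [596.0, 141.4, 257.7]
ee_rot: [-2.315, -2.124, -0.0]
force: [0.7, -0.5, -0.9]
opening: 0.3
```

>>> {"fn": "move_arm", "kwargs": {
  "deltas": "0 -0.002 0 0 -1; 0 -0.004 0 0 -1; -0.001 -0.006 0 0 -1; -0.001 -0.006 0 0 -1"
}}

```text
time: 4.45
tcp_pos: [595.0, 135.5, 257.8]
ee_rot: [2.315, 2.124, 0.0]
force: [0.8, 1.1, -0.2]
opening: -0.3
```

>>> {"fn": "move_arm", "kwargs": {
  "deltas": "0 -0.002 0 0 -1; 0 -0.004 0 0 -1; 0 -0.006 0 0 -1; 0 -0.006 0 0 -1"
}}

```text
time: 4.95
tcp_pos: [594.9, 129.5, 257.7]
ee_rot: [-2.315, -2.124, 0.0]
force: [-0.4, 1.5, 1.1]
opening: 0.1
```

>>> {"fn": "move_arm", "kwargs": {
  "deltas": "0 -0.003 0 0 -1; -0.001 -0.006 0 0 -1; -0.001 -0.009 0 0 -1; -0.001 -0.012 0 0 -1; -0.001 -0.012 0 0 -1"
}}

```text
time: 5.58
tcp_pos: [593.9, 117.4, 257.7]
ee_rot: [-2.315, -2.124, 0.0]
force: [-1.5, 0.8, -0.3]
opening: 0.2
```

```bash
python3 - <<'E'
from h import *
a=cv2.imread('pics/side0.png')[:,:,::-1].astype(int);b=save('side','side1').astype(int)
b2=save('wrist','w3').astype(int);a2=cv2.imread('pics/w2.png')[:,:,::-1].astype(int)
for im in(a,b):
    m=(im[:,:,0]>150)&(im[:,:,1]>130)&(im[:,:,2]<80);m[:150]=0;m[210:]=0;m[:,:150]=0;m[:,300:]=0
    v,u=np.nonzero(m);print('yellow',len(u),u.min(),u.max(),v.min(),v.max())
    m=(im[:,:,2]>150)&(im[:,:,0]<60);m[:165]=0;m[:,:170]=0;m[:,270:]=0;v,u=np.nonzero(m);print('blue',len(u),u.min(),u.max(),v.min(),v.max())
s=r.sense();print(s['force'],s['tcp_pos'])
E
```

```text
yellow 324 188 216 163 178
blue 360 177 269 172 207
yellow 286 192 221 166 181
blue 377 180 269 175 212
[-0.8211992   1.83692731  0.23061025] [593.92890915 117.51403458 257.65548354]
```

The lid is moving: the tab has shifted about 5 px in the side view. Force is about 2 N. I'll continue gently.

>>> {"fn": "move_arm", "kwargs": {
  "deltas": "0 -0.003 0 0 -1; -0.0005 -0.006 0 0 -1; -0.001 -0.01 0 0 -1; -0.001 -0.014 0 0 -1; -0.0015 -0.018 0 0 -1; -0.002 -0.022 0 0 -1; -0.002 -0.025 0 0 -1; -0.002 -0.027 0 0 -1; -0.002 -0.027 0 0 -1"
}}

```text
time: 6.8
tcp_pos: [591.9, 90.5, 257.7]
ee_rot: [-2.315, -2.124, 0.0]
force: [-0.9, 1.7, -0.1]
opening: -0.2
```

>>> {"fn": "move_arm", "kwargs": {
  "deltas": "0 -0.002 0 0 -1; 0 -0.004 0 0 -1; 0 -0.006 0 0 -1; 0 -0.006 0 0 -1"
}}

```text
time: 7.3
tcp_pos: [592.0, 84.5, 257.7]
ee_rot: [2.315, 2.124, -0.0]
force: [-1.7, 2.1, 0.7]
opening: -0.2
```

>>> {"fn": "move_arm", "kwargs": {
  "deltas": "0 -0.001 0 0 -1; 0 -0.002 0 0 -1; 0 -0.003 0 0 -1; 0 -0.003 0 0 -1"
}}

```text
time: 7.8
tcp_pos: [592.0, 81.5, 257.7]
ee_rot: [2.315, 2.124, -0.0]
force: [-1.4, 2.0, -0.5]
opening: 0.2
```

>>> {"fn": "move_arm", "kwargs": {
  "deltas": "0 -0.001 0 0 -1; 0 -0.002 0 0 -1; 0 -0.003 0 0 -1; 0 -0.003 0 0 -1"
}}

```text
time: 8.3
tcp_pos: [592.0, 78.5, 257.7]
ee_rot: [2.315, 2.124, -0.0]
force: [-1.2, 1.9, -0.7]
opening: -0.4
```

>>> {"fn": "move_arm", "kwargs": {
  "deltas": "0 -0.001 0 0 -1; 0 -0.002 0 0 -1; 0 -0.003 0 0 -1; 0 -0.003 0 0 -1"
}}

```text
time: 8.8
tcp_pos: [592.0, 75.5, 257.7]
ee_rot: [-2.315, -2.124, 0.0]
force: [-1.6, 2.3, -0.2]
opening: 0.1
```

>>> {"fn": "move_arm", "kwargs": {
  "deltas": "0 -0.001 0 0 -1; 0 -0.002 0 0 -1; 0 -0.002 0 0 -1"
}}

```text
time: 9.18
tcp_pos: [591.9, 73.7, 257.7]
ee_rot: [-2.314, -2.124, -0.0]
force: [-2.7, 5.6, -0.1]
opening: -0.1
```

The force is rising, which suggests the stop. One small extra press to confirm.

>>> {"fn": "move_arm", "kwargs": {
  "deltas": "0 -0.001 0 0 -1; 0 -0.002 0 0 -1; 0 -0.002 0 0 -1"
}}

```text
time: 9.55
tcp_pos: [591.8, 72.0, 257.7]
ee_rot: [-2.314, -2.124, -0.001]
force: [-3.7, 7.7, 1.2]
opening: 0.4
```

>>> {"fn": "move_arm", "kwargs": {
  "deltas": "0 -0.002 0 0 -1; 0 -0.002 0 0 -1; 0 -0.002 0 0 -1"
}}

```text
time: 9.93
tcp_pos: [591.7, 70.2, 257.7]
ee_rot: [-2.313, -2.123, -0.001]
force: [-4.0, 10.7, 0.9]
opening: 0.0
```

The stop is confirmed: beyond it the force rises about 1.4 N/mm, matching the rubber. The tab face is then at y≈66, as predicted for shut. I'll back off and work out the catch arc.

```bash
python3 - <<'E'
from h import *
x,y,th=582.08,-23.98,-.085;R=np.array([[np.cos(th),-np.sin(th)],[np.sin(th),np.cos(th)]])
def c_(c,d,rr=48): 
    e=np.array([np.cos(c),np.sin(c)]);n=np.array([-e[1],e[0]]);return R@(np.array([-90,104])+rr*e+d*n)+[x,y]
p=c_(1.62,30);print('start',p.round(1))
for c in np.arange(1.62,-.2,-.12):print(round(c,2),c_(c,17).round(1),((c_(c,17)-c_(1.62,30))/1000).round(4),round(c-1.62,2))
E
```

```text
start [473.  136.3]
1.62 [486.  135.9] [ 0.013  -0.0005] 0.0
1.5 [491.9 137.3] [0.0189 0.001 ] -0.12
1.38 [497.9 138.1] [0.025  0.0018] -0.24
1.26 [504.1 138.1] [0.0311 0.0018] -0.36
1.14 [510.1 137.4] [0.0371 0.0011] -0.48
1.02 [516.1 136. ] [ 0.0431 -0.0003] -0.6
0.9 [521.8 133.9] [ 0.0488 -0.0025] -0.72
0.78 [527.2 131.1] [ 0.0542 -0.0052] -0.84
0.66 [532.3 127.7] [ 0.0593 -0.0087] -0.96
0.54 [536.9 123.6] [ 0.0639 -0.0127] -1.08
0.42 [541.  119.1] [ 0.068  -0.0172] -1.2
0.3 [544.5 114.1] [ 0.0715 -0.0222] -1.32
0.18 [547.4 108.8] [ 0.0744 -0.0276] -1.44
0.06 [549.6 103.1] [ 0.0767 -0.0332] -1.56
-0.06 [551.2  97.2] [ 0.0782 -0.0392] -1.68
-0.18 [552.   91.1] [ 0.079  -0.0452] -1.8
```

>>> {"fn": "move_arm", "kwargs": {
  "deltas": "0.001 0.01 0 0 -1; 0.004 0.05 0 0 -1; 0.004 0.05 0.035 0 -1; 0.004 0.05 0.05 0 -1; 0.004 0.05 0.05 0 -1"
}}

```text
time: 10.55
tcp_pos: [596.4, 119.3, 308.5]
ee_rot: [2.314, 2.122, 0.002]
force: [0.8, -0.2, -0.8]
opening: 0.2
```

```bash
python3 - <<'E'
from h import *
save('top','top1')
im=cv2.imread('pics/top1.png')[160:290,135:295]
cv2.imwrite('pics/crop1.png',cv2.resize(im,None,fx=4.5,fy=4.5,interpolation=cv2.INTER_CUBIC))
E
```

```text
(no output)
```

View pics/crop1.png

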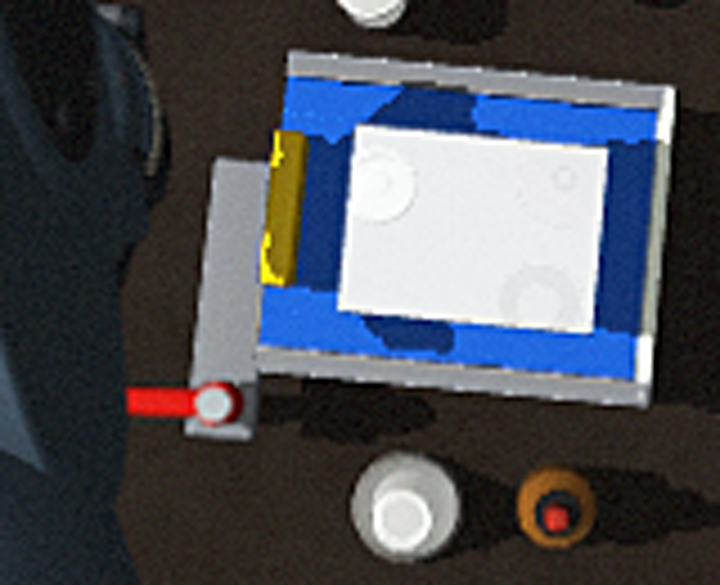

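The lid is flush with the mouth end, the contents can be seen through the window, and the catch has not moved, with its pin at (213,403). Next I go over to the robot's side of the catch and turn the tool in line with its arm.

>>> {"fn": "move_arm", "kwargs": {
  "deltas": "-0.02 0.003 0 0.18 -1; -0.04 0.006 0 0.36 -1; -0.06 0.009 0 0.54 -1; -0.08 0.012 0 0.72 -1; -0.1 0.015 0 0.9 -1; -0.12 0.017 0 1.08 -1; -0.126 0.017 0 1.26 -1; -0.126 0.017 0 1.44 -1; -0.126 0.017 0 1.62 -1; -0.126 0.017 0 1.62 -1; -0.126 0.017 0 1.62 -1; -0.126 0.017 0 1.62 -1"
}}

```text
time: 12.1
tcp_pos: [470.0, 136.5, 307.5]
ee_rot: [-0.062, -3.141, 0.0]
force: [0.3, -0.2, 0.6]
opening: -0.0
```

```bash
python3 - <<'E'
from h import *
save('wrist','w4')
print(r.sense()['joint_pos'])
E
```

```text
[ 2.82760056e-01  2.31792533e-01 -2.59797655e-01  1.07945891e+00
 -5.08616521e-05  3.21551863e-01]
```

View pics/w4.png

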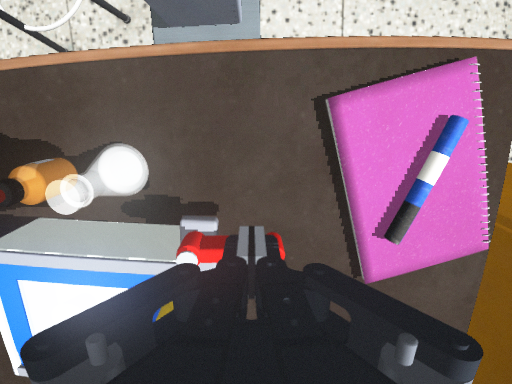

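The catch runs from its pin at (195,250) to its tip at (282,245). The fingers are at about (252,235), over its outer half, and the flask and dropper are well clear on the left. I'll descend with a few mm more margin, then push in steps while turning with the arm.

>>> {"fn": "move_arm", "kwargs": {
  "deltas": "-0.006 0 0 0 -1; -0.006 0 -0.03 0 -1; -0.006 0 -0.05 0 -1; -0.006 0 -0.05 0 -1"
}}

```text
time: 12.65
tcp_pos: [463.1, 136.5, 256.8]
ee_rot: [-0.058, -3.139, 0.001]
force: [-0.5, -0.9, 0.3]
opening: -0.1
```

>>> {"fn": "move_arm", "kwargs": {
  "deltas": "0.005 0 0 0 -1; 0.01 0 0 0 -1; 0.015 0 0 0 -1; 0.019 0 0 0 -1; 0.022 0 0 0 -1; 0.022 0 0 0 -1"
}}

```text
time: 13.4
tcp_pos: [486.0, 136.6, 257.6]
ee_rot: [-0.058, -3.141, -0.0]
force: [-1.2, 0.2, 0.5]
opening: 0.2
```

>>> {"fn": "move_arm", "kwargs": {
  "deltas": "0.003 0.001 0 -0.06 -1; 0.006 0.0015 0 -0.12 -1; 0.009 0.002 0 -0.18 -1; 0.012 0.0023 0 -0.24 -1; 0.015 0.0023 0 -0.3 -1; 0.018 0.0023 0 -0.36 -1; 0.021 0.002 0 -0.42 -1; 0.024 0.0016 0 -0.48 -1; 0.027 0.001 0 -0.54 -1; 0.03 0 0 -0.6 -1; 0.033 -0.001 0 -0.66 -1; 0.036 -0.002 0 -0.72 -1; 0.036 -0.002 0 -0.72 -1"
}}

```text
time: 15.02
tcp_pos: [521.9, 134.6, 257.6]
ee_rot: [-1.16, -2.919, 0.0]
force: [-1.4, -0.4, 0.4]
opening: -0.0
```

```bash
python3 - <<'E'
from h import *
im=save('wrist','w5'); s=save('side','side2').astype(int)
m=(s[:,:,0]>150)&(s[:,:,1]<70)&(s[:,:,2]<70);m[:160]=0;m[200:]=0
v,u=np.nonzero(m);print(len(u),u.min(),u.max(),v.min(),v.max())
print(r.sense()['force'])
E
```

```text
12 178 184 169 171
[-1.38260197  0.18955889 -0.66942374]
```

View pics/w5.png

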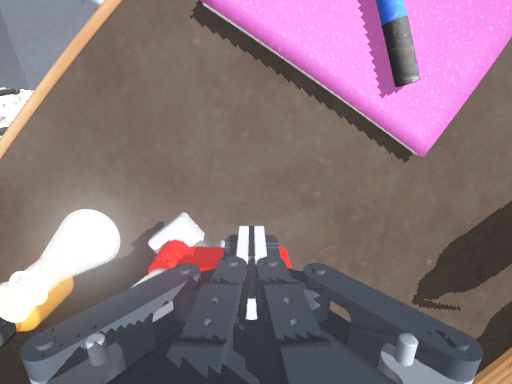

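The catch is turning with the fingers, still in line with them (pin at (175,258), tip at (285,255)), at about 1.4 N. I'll go on to about 0.18 rad.

>>> {"fn": "move_arm", "kwargs": {
  "deltas": "0.003 -0.0014 0 -0.06 -1; 0.0054 -0.003 0 -0.12 -1; 0.008 -0.0045 0 -0.18 -1; 0.0105 -0.0065 0 -0.24 -1; 0.013 -0.0085 0 -0.3 -1; 0.015 -0.0105 0 -0.36 -1; 0.017 -0.0125 0 -0.42 -1; 0.019 -0.015 0 -0.48 -1; 0.021 -0.0175 0 -0.54 -1; 0.0227 -0.02 0 -0.6 -1; 0.024 -0.0228 0 -0.66 -1; 0.0256 -0.0255 0 -0.72 -1; 0.0256 -0.0255 0 -0.72 -1"
}}

```text
time: 16.75
tcp_pos: [547.5, 109.1, 257.7]
ee_rot: [-2.113, -2.325, -0.0]
force: [-0.6, 0.9, -1.3]
opening: -0.0
```

>>> {"fn": "move_arm", "kwargs": {
  "deltas": "0.001 -0.003 0 -0.06 -1; 0.002 -0.006 0 -0.12 -1; 0.002 -0.006 0 -0.12 -1"
}}

```text
time: 17.12
tcp_pos: [549.6, 103.2, 257.8]
ee_rot: [2.248, 2.195, 0.0]
force: [0.8, 0.9, 1.2]
opening: 0.1
```

Now small steps to the stop, watching force.

>>> {"fn": "move_arm", "kwargs": {
  "deltas": "0 -0.001 0 -0.03 -1; 0.0005 -0.003 0 -0.06 -1; 0.0005 -0.003 0 -0.06 -1"
}}

```text
time: 17.5
tcp_pos: [550.1, 100.0, 257.8]
ee_rot: [2.315, 2.124, 0.0]
force: [1.2, 1.9, -0.1]
opening: -0.2
```

>>> {"fn": "move_arm", "kwargs": {
  "deltas": "0 -0.001 0 0 -1; 0 -0.002 0 0 -1; 0 -0.002 0 0 -1"
}}

```text
time: 17.88
tcp_pos: [550.1, 98.2, 257.8]
ee_rot: [-2.314, -2.124, -0.001]
force: [0.6, 4.5, 1.0]
opening: -0.4
```

>>> {"fn": "move_arm", "kwargs": {
  "deltas": "0 -0.001 0 0 -1; 0 -0.002 0 0 -1; 0 -0.002 0 0 -1"
}}

```text
time: 18.25
tcp_pos: [550.1, 96.4, 257.8]
ee_rot: [-2.314, -2.124, -0.001]
force: [0.3, 7.1, 0.1]
opening: -0.0
```

>>> {"fn": "move_arm", "kwargs": {
  "deltas": "0 -0.001 0 0 -1; 0 -0.002 0 0 -1; 0 -0.002 0 0 -1"
}}

```text
time: 18.62
tcp_pos: [550.1, 94.7, 257.8]
ee_rot: [-2.313, -2.124, -0.002]
force: [0.8, 10.9, -0.1]
opening: 0.2
```

>>> {"fn": "move_arm", "kwargs": {
  "deltas": "0.001 0.01 0 0 -1; 0.003 0.035 0 0 -1; 0.003 0.06 0 0 -1; 0.003 0.08 0.05 0 -1; 0 0.13 0.1 0 -1; 0 0.18 0.12 0 -1; -0.02 0.24 0.12 0 -1; -0.04 0.28 0.12 0 -1; -0.04 0.28 0.12 0 -1; -0.04 0.28 0.12 0 -1"
}}

```text
time: 19.88
tcp_pos: [510.1, 373.8, 377.5]
ee_rot: [2.314, 2.124, -0.001]
force: [-0.4, -0.3, -0.7]
opening: -0.2
```

```bash
python3 - <<'E'
from h import *
s=r.sense();print(s['time'],s['force'],s['tcp_pos'])
save('top','top2');save('side','side3')
a=cv2.imread('pics/top2.png')[160:290,135:295];a=cv2.resize(a,None,fx=2.9,fy=2.9,interpolation=cv2.INTER_CUBIC)
b=cv2.imread('pics/side3.png')[145:275,145:305];b=cv2.resize(b,(a.shape[1]*3//4,a.shape[0]*3//4),interpolation=cv2.INTER_CUBIC)
b=np.pad(b,((0,a.shape[0]-b.shape[0]),(0,0),(0,0)));o=np.hstack([a,b])[:,:800];cv2.imwrite('pics/fin.png',o)
# motion of glassware: top image before/after
A=cv2.imread('pics/top0.png').astype(int);B=cv2.imread('pics/top2.png').astype(int);d=abs(A-B).max(2)
for n,(u0,u1,v0,v1) in dict(flask=(210,240,258,288),drop=(247,270,260,285),tall=(207,227,146,166)).items():print(n,d[v0:v1,u0:u1].mean())
E
```

```text
19.875 [-0.35688418 -0.32729767 -0.7472865 ] [510.12098001 373.83042059 377.50743483]
flask 10.595555555555556
drop 17.074782608695653
tall 4.82
```

View pics/fin.png

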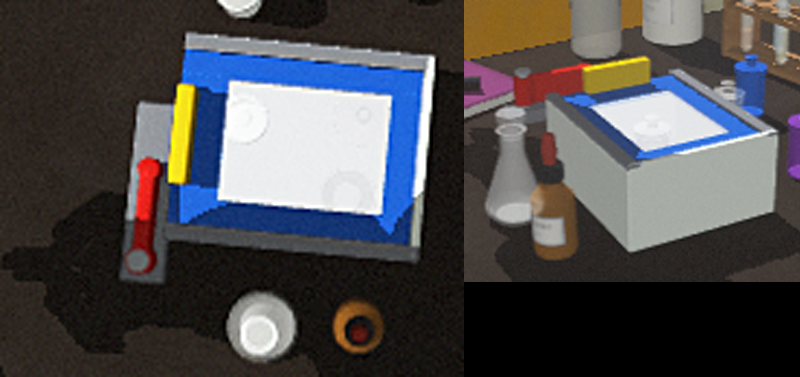

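The lid is shut flush, and the catch lies across its end (pin at (138,260), tip at (150,168) in the crop). The flask and dropper are in place, with only the arm's shadow over them. I'll check the angle numerically and hand in.

```bash
python3 - <<'E'
from h import *
ci=camera_info('top');f=lambda u,z:atz(ci,np.array(u)/2.9+[135,160],z)
p=f((138.5,260.5),104);t=f((150,168),97);d=t-p;print('len',np.hypot(*d[:2]),'catch',np.arctan2(d[1],d[0])+.085)
for n,u,z in(('flask',(258,332),103),('dropper',(358.5,331),109)):print(n,f(u,z).round(0))
if abs(np.arctan2(d[1],d[0])+.085)<.06: print(job.hand_in())
E
```

```text
len 64.0607260304596 catch -0.010017484357774359
flask [452.   3. 103.]
dropper [454. -65. 109.]
the job is handed in; nothing more can be done
None
```

The lid is fully shut and the catch is locked across its end. I handed the job in at about 20 s of the 48 s allowed.

- **Lid:** I pushed the yellow tab in with shut fingertips. At the end the force rose about 1.4 N/mm, up to 11 N, which matches the rubber against the stop. The top image shows the lid flush with the mouth end.
- **Catch:** I only started on it after the lid was shut. I pushed it round from its outer side, and the force rose to 11 N at the stop. After I withdrew, the top view measured it at -0.01 rad (0 is locked) and 64 mm long, as specified.
- **Glassware:** The flask and dropper are within 1 mm of where they started. I judged the tall weighing bottle only by eye and by a small image difference. I saw the contents through the window just after the lid shut, and they looked undisturbed. In the final image, shadow hides part of the box.

**One disagreement:** the wrist camera placed the tab about 11 mm further out than the top camera did. Contact force showed the top camera was right.

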